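# Step the sensor trainer's star wheel two teeth through its slot

### The arm

A 7-joint arm with a two-finger parallel gripper is mounted at the origin on the work surface. World frame = base frame: x ahead of the robot, y to its left, z up, the work surface at z = 0. Lengths are in m, angles in rad, forces in N, time in s.
With the tool pointing down it reaches from about 0.4 to 0.875 m from the base axis. Payload 4.4 kg.
Tool frame: the origin (TCP) lies at the very end of the fingers, on their centre line; the grasp point (between the pads) lies 19 mm behind it (r.hold_point_z is the distance from the TCP to the grasp point, in m); z points along the fingers, x is the direction in which the jaws open and shut, and the axes are right-handed (so a half turn about z gives the same grasp; the last joint's range is limited). The gripper opens to 85 mm and grips with 20 to 120 N. Pads are 22 mm wide; open, the fingers measure 114 mm over their backs; the gripper's body (76 mm by 85 mm) begins 54 mm behind the grasp point. The pads swing forward as they close: fully open they stand 13 mm farther back than shut.
Start: joints at [-0.066, 0.628, 0.038, 1.517, -0.027, 0.996, -0.02], TCP at [0.65, 0, 0.231] pointing down, gripper open.
Joint ranges: [-3.06, 3.06], [-0.37, 2.12], [-1.25, 1.32], [0.18, 2.47], [-1.1, 4.24], [0.23, 1.98], [-2.94, 2.94]. Speed limits (rad/s): [2.57, 2.57, 3.14, 3.14, 3.14, 3.14, 3.14].

### API

Orientations are given as a unit quaternion [x, y, z, w].
In Python, from workcell import r gives the robot as it stands.
- The arm moves only by the tool move_arm, never from a script. Its arguments are lists of equal length, an entry for each row: "fingers": the closure, from -1 (fully open) to 1 (shut), so that 0 is half open; "offset": the shift along the world's x, y, z as a fraction of full scale, a list of three; "twist": the turn about the world's z as a fraction of full scale. A call has exactly 5 rows; each row shifts and turns the commanded pose from where the row before left it; what a row does not reach is not made up. Full scale, the value 1, is 0.12 m for a shift and pi rad for a turn. A row lasts 1/8 s, in which the tool goes at most 62.5 mm and 10.7 degrees, less where a joint would pass 70% of its speed; a pose out of reach is approached as far as the arm can. A call with a number of a shift or a turn outside -1 to 1 is refused whole. A call with a gripper value outside its range is refused whole. The fingers move at their own pace and stop on an object; "force" is the grip in N (left out, the last holds). Time passes only in rows, so rows that do not move let the fingers close, or fill a call up. It gives the time, the measured TCP pose, the force and the opening at its end, in the units of the state.
- r.state(): the state, without advancing time (a new reading comes with each control period).
- r.snapshot(name): name is "scene" or "side" or "wrist"; returns a dict with "color" (480x640x3 uint8, blue, green, red), "fx", "fy", "cx", "cy" (pixels), "R" (3x3) and "t" (3): a world point X has camera coordinates R X + t. Camera axes: x right, y down, z forward; pixel columns grow to the right and rows downward; lengths in m; the calibration is good to about 2 mm. The wrist camera is an equidistant fisheye: a pixel r from the principal point sees the ray r / f radians off the axis. A picture is of the moment at which its call begins. There is no depth.
- r.finish_job(): hands the job in, once; it reports no verdict.
Trained networks look in the newest picture that a camera, given by its name, has taken for a name from the list of things; names that differ only in an ending like _2 or _b are one class to them, and where a whole thing is asked for, a point or a joint stands for the part that bears it (a point fixed in the world has none). Each returns a list of dicts, best first, with "conf" (0 to 1); they miss things now and then, are a little off and sometimes report something else, mostly with a low value. They report only what shows in the picture. A call takes as long as a camera call.
- r.trace(camera, query): "mask" (480x640 bool, what is visible of it) and "extent" ([left, top, right, bottom] in pixels, round what is visible of it).
The state is a dict: "time_s": time; "joint_positions": joint angles; "joint_vel": joint speeds; "tau": joint torques, N m; "ee_pos": TCP position; "eef_rot": TCP orientation; "wrist_force": force on the tool from outside, world axes, zero at the start; "ft_torque": the same for the moment, N m; "opening": finger opening in m.
Only numpy, scipy, OpenCV 4.12 (cv2) and the standard library are available. Lean on these libraries where they do the work, as an engineer would, in place of code of your own. Each camera call takes 0.05 s, during which the arm holds its last target.

### The job

On the electronics bench, step the star wheel of the green-topped sensor trainer two teeth in the direction of its arrow (clockwise from above), so that its pointer goes from the white mark to the yellow mark and then to the red mark. Work through the slot in its cover with the fingertips: push one tooth per stroke, about one mark, and lift the fingers well out of the slot after each stroke, with the pointer at its mark. Do not run past the red mark or turn the wheel back behind the white mark, and leave the wheel of the blue-topped trainer alone.

Things in the scene. Friction and masses are not known exactly. Their poses are not given: they have to be found in the camera images.
- green_slot (a point): Centre of the slot in the green-topped trainer (fixed black box 220 x 230 mm, 60 mm high, yaw within 0.25 rad), on the cover's top face. Slot 48 mm wide (along this frame's x) and 184 mm long (y). z is up; y is the way the arrow points and the teeth in the slot must go; x points away from the robot. Fingers, shut, fit best with their closing line across the slot. Cover 4 mm thick, inner floor 52 mm below its top.
- green_axis (a point): On the vertical axis of the green trainer's yellow star wheel, at the cover's top, 60 mm along x from the slot's centre; same axes. Wheel: hub radius 38 mm, 8 straight radial teeth 8 mm thick out to radius 76 mm, 8 to 32 mm below the cover's top. At joint 0, pi/4 and pi/2 alike, teeth cross the slot's centre line at y = -25 and +25 mm: enter near y = -65, push the first to where the second was.
- green_wheel (a joint): Turn of the green trainer's star wheel, rad, growing clockwise from above (the arrow's way). Friction only (0.15 N m, 2 to 3 N at the teeth): it stays where left, no spring or click. The white pointer line on the black dial disc turns with it: 0 at the white mark, pi/4 = 0.785 (one tooth) at the yellow mark, pi/2 = 1.571 (two teeth) at the red mark. Starts within 0.12 of 0.
- blue_pointer (a point): Outer end of the white pointer line on the dial of the blue-topped trainer (a twin of the green one, in a grey box, same sizes), 5 mm above its cover and 32 mm from its wheel's axis. It turns with that wheel, which must be left alone.

How it is judged:
By the outcome, as a careful person would: the job done as asked, in the order asked, and still so for the second after the job is handed in, with the robot touching nothing.
It also fails if it takes over 45 s, if anything falls off the work surface, if the arm or the gripper's body presses on something with over 40 N, if the wrist force passes 120 N, or if a joint passes its speed limit or range.

## Working session

There is one attempt and no reset: what is moved stays moved. The work goes in short steps, Python scripts to look and compute and a tool call to move; the robot and the scene stay as the last step left them, time stands still between calls to the robot, and variables do not carry over. Pictures are saved under pics/ and viewed, and the job is handed in when it is done.

Besides the shell and the picture viewer there is one more tool, called after "Emit:" as name([rows], argument=value, ...), one row to a line, values as JSON. move_arm: Moves the arm, as the interface text tells. Its arguments: {"type":"object","properties":{"fingers":{"type":"array"},"offset":{"type":"array"},"twist":{"type":"array"},"force":{"type":"number"}},"required":["fingers","offset","twist"]}

```bash
mkdir -p pics; ls
python3 - <<'E'
from workcell import r
import cv2,numpy as np
s=r.state(); print(s)
for n in ["scene","side","wrist"]:
    d=r.snapshot(n); cv2.imwrite(f"pics/{n}0.png",d["color"])
    print(n,d["fx"],d["fy"],d["cx"],d["cy"],np.round(d["R"],3).tolist(),np.round(d["t"],3))
    for q in ["green_wheel","blue_pointer","green_slot"]:
        try:
            for o in r.trace(n,q)[:3]: print(n,q,o["conf"],o["extent"],o["mask"].sum())
        except Exception as e: print(n,q,e)
E
```

```text
pics
{'time_s': 0.0, 'joint_positions': array([-0.06576845,  0.62939194,  0.0384451 ,  1.51834314, -0.02700756,
        0.99630739, -0.01998322]), 'joint_vel': array([ 1.24340650e-03,  1.37497828e-05, -9.45222450e-04, -6.82946660e-04,
        9.43210370e-04, -5.21206491e-04,  3.10000261e-04]), 'tau': array([-1.11932164e-03, -5.63405585e+01,  1.22606792e+00, -1.93450052e+01,
        1.09587883e-02,  1.05136272e-02, -8.84369996e-06]), 'ee_pos': array([6.49380477e-01, 9.08015105e-06, 2.30367412e-01]), 'eef_rot': array([ 9.99999534e-01, -1.04349849e-05, -9.65784162e-04,  1.14696039e-05]), 'wrist_force': array([ 0.20748113, -0.27415107,  0.00889474]), 'ft_torque': array([-0.04740869, -0.0469825 ,  0.01893794]), 'opening': 0.08565395826086489}
scene 570.7288851805661 570.7288851805661 306.41506674223996 238.4002985978065 [[-0.677, 0.736, -0.003], [0.578, 0.529, -0.622], [-0.456, -0.422, -0.783]] [ 0.37  -0.296  1.18 ]
scene green_wheel 0.7 [351.2, 284.6, 429.8, 337.2] 2002
scene blue_pointer 0.63 [216.3, 150.7, 273.0, 185.4] 555
scene green_slot 0.76 [274.6, 221.3, 501.8, 439.9] 26622
side 498.892841667753 498.892841667753 326.6849255313838 233.6232424465131 [[0.843, -0.538, 0.013], [-0.373, -0.603, -0.705], [0.387, 0.589, -0.709]] [-0.474  0.278  0.615]
side green_wheel 0.82 [248.1, 170.4, 308.5, 213.1] 1237
side blue_pointer 0.77 [331.5, 313.3, 407.4, 396.5] 2654
side green_slot 0.76 [209.1, 135.2, 364.0, 263.6] 13467
wrist 371.64829954431775 371.64829954431775 316.96354988740666 243.79269039256238 [[1.0, 0.0, -0.001], [0.001, -0.955, 0.297], [-0.001, -0.297, -0.955]] [-0.649 -0.04   0.38 ]
wrist green_wheel 0.86 [172.4, 0.9, 291.3, 55.4] 4031
wrist blue_pointer 0.67 [196.9, 357.1, 251.1, 406.2] 1907
wrist green_slot 0.73 [104.7, 0.0, 372.9, 164.0] 35769
```

View pics/scene0.png

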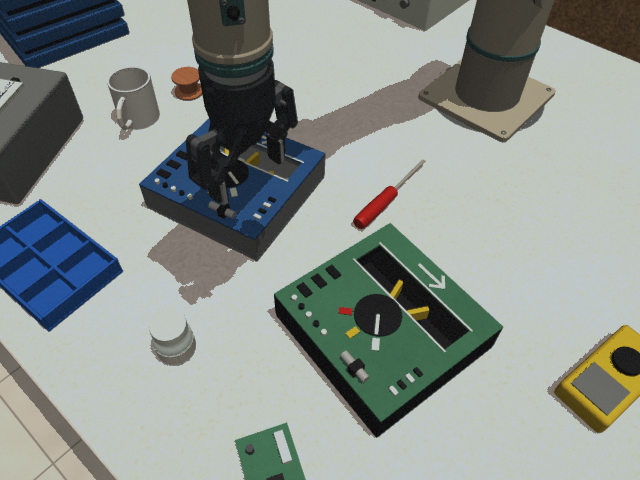

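View pics/side0.png

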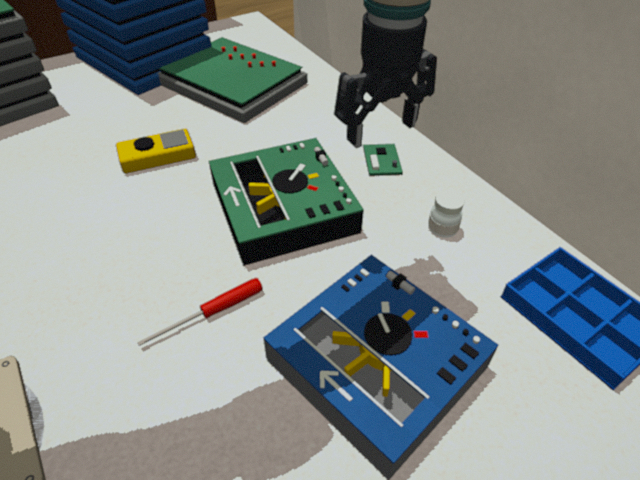

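View pics/wrist0.png

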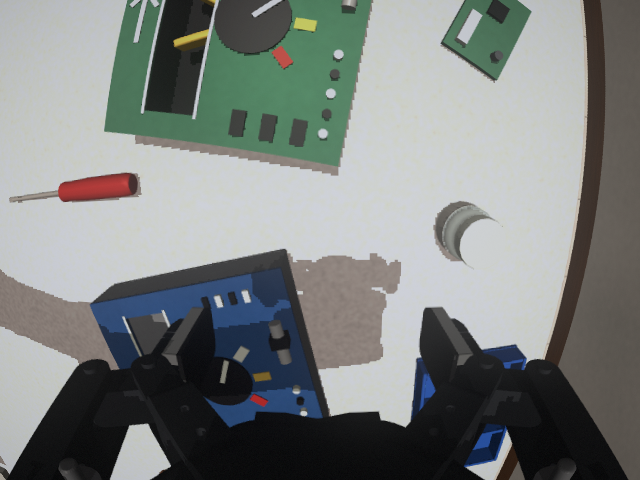

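```bash
cat > h.py <<'E'
from workcell import r
import cv2,numpy as np
def proj(d,P,fish=False):
    P=np.asarray(P,float); c=P@np.array(d["R"]).T+np.array(d["t"])
    if fish:
        rr=np.hypot(c[:,0],c[:,1]); th=np.arctan2(rr,c[:,2]); k=th/np.maximum(rr,1e-9)
        return np.c_[d["fx"]*c[:,0]*k+d["cx"],d["fy"]*c[:,1]*k+d["cy"]]
    return np.c_[d["fx"]*c[:,0]/c[:,2]+d["cx"],d["fy"]*c[:,1]/c[:,2]+d["cy"]]
def rect(n,x0,x1,y0,y1,z,px=0.0005,d=None):
    "rows: x from x1 down(top=far) ; cols: y from y1 (left) to y0"
    d=d or r.snapshot(n)
    xs=np.arange(x1,x0,-px); ys=np.arange(y1,y0,-px)
    X,Y=np.meshgrid(xs,ys,indexing="ij")
    uv=proj(d,np.c_[X.ravel(),Y.ravel(),np.full(X.size,z)],n=="wrist").reshape(X.shape+(2,)).astype(np.float32)
    return cv2.remap(d["color"],uv[...,0],uv[...,1],cv2.INTER_LINEAR),d
E
python3 - <<'E'
from h import *
for n in ["scene","side"]:
    d=r.snapshot(n)
    tm=max(r.trace(n,"green_slot"),key=lambda o:o["conf"])
    # rough location
    m=tm["mask"]; ys,xs=np.nonzero(m); 
    R=np.array(d["R"]);t=np.array(d["t"])
    ray=R.T@np.array([(xs.mean()-d["cx"])/d["fx"],(ys.mean()-d["cy"])/d["fy"],1]); c=-R.T@t
    print(n,c+ray*(0.05-c[2])/ray[2])
    im,_=rect(n,0.40,0.80,0.12,0.52,0.06,px=0.0007,d=d)
    cv2.imwrite(f"pics/rect_{n}.png",im)
    print(im.shape)
E
```

```text
scene [0.596799   0.19442118 0.05      ]
(572, 572, 3)
side [0.56764389 0.15087451 0.05      ]
(572, 572, 3)
```

Run:
```python
import cv2,numpy as np
cv2.imwrite("pics/rect_both.png",cv2.resize(np.hstack([cv2.imread("pics/rect_scene.png"),cv2.imread("pics/rect_side.png")]),(800,400)))
```

```text
(no output)
```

View pics/rect_both.png

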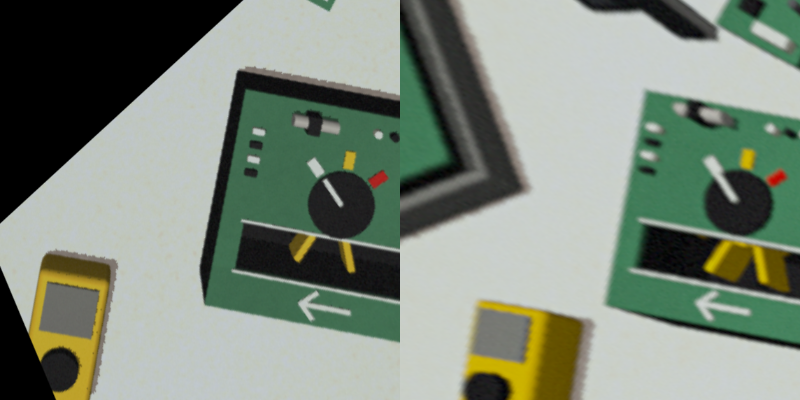

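Run:
```python
from h import *
out=[]
for n in ["scene","side"]:
    im,_=rect(n,0.46,0.76,0.04,0.34,0.06)
    cv2.imwrite(f"pics/r2_{n}.png",im)
    hsv=cv2.cvtColor(im,cv2.COLOR_BGR2HSV)
    g=cv2.inRange(hsv,(55,60,30),(90,255,200))
    k,lab,st,_=cv2.connectedComponentsWithStats(g); i=1+np.argmax(st[1:,4]); 
    ct=max(cv2.findContours((lab==i).astype(np.uint8),cv2.RETR_EXTERNAL,cv2.CHAIN_APPROX_NONE)[0],key=cv2.contourArea)
    (u,v),(w,h),a=cv2.minAreaRect(cv2.convexHull(ct))
    print(n,"centre x,y",0.76-v*.0005,0.34-u*.0005,"size",w*.5,h*.5,"ang",a)
    out.append(im)
cv2.imwrite("pics/r2.png",cv2.resize(np.hstack(out),(800,400),interpolation=cv2.INTER_AREA))
```

```text
scene centre x,y 0.5825118560791016 0.18272024536132814 size 231.18902587890625 221.1830291748047 ang 10.757966995239258
side centre x,y 0.5785614166259766 0.1789862518310547 size 234.71063232421875 221.58209228515625 ang 10.762537002563477
```

View pics/r2_scene.png

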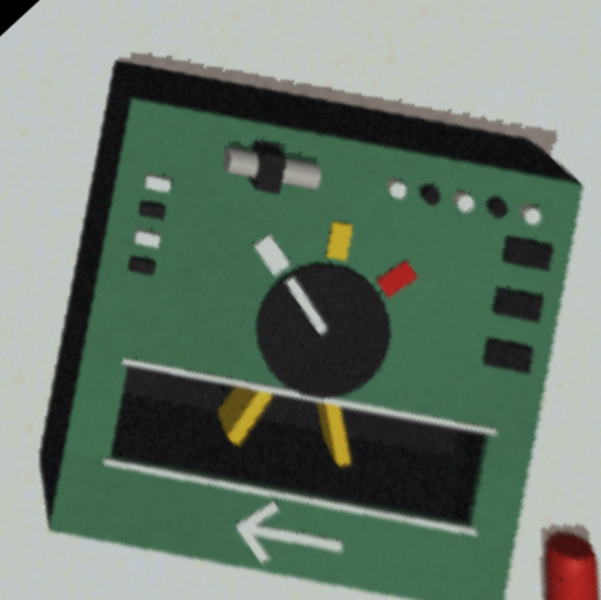

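View pics/r2_side.png

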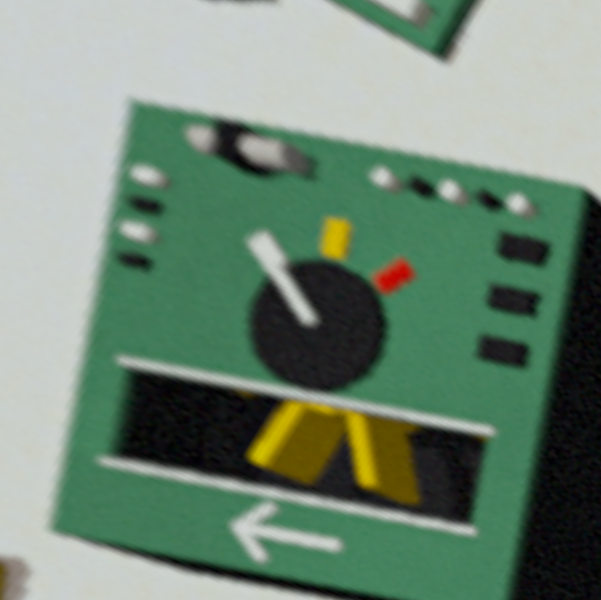

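Emit:
move_arm([
  [-0.26, 0.265, -0.2],
  [-0.26, 0.265, -0.2],
  [-0.26, 0.265, -0.2],
  [-0.26, 0.265, -0.2],
  [0, 0, 0],
], fingers=[1, 1, 1, 1, 1], twist=[-0.015, -0.015, -0.015, -0.015, 0], force=40)

```text
time_s: 1.52
ee_pos: [0.521, 0.1305, 0.1337]
eef_rot: [0.996, -0.091, -0.003, -0.0]
wrist_force: [-0.5, 0.2, 0.2]
opening: 0.0002
```

```bash
cat > m.py <<'E'
from h import *
import sys
tag=sys.argv[1]
C=np.array([.5368,.191]);yaw=-.188
ex=np.array([np.cos(yaw),np.sin(yaw)]);ey=np.array([-ex[1],ex[0]])
A=C+.06*ex
s=r.state(); p=s["ee_pos"]; q=s["eef_rot"]
print("t",s["time_s"],"ee",p.round(4),"slot xy mm",((p[:2]-C)@ex*1e3).round(1),((p[:2]-C)@ey*1e3).round(1),"yaw",2*np.arctan2(q[1],q[0]),"F",s["wrist_force"].round(1))
ims=[]
for n in sys.argv[2:]:
    # in slot frame: up=ex, right=-ey, centred on axis, plane z=.065
    d=r.snapshot(n); px=.0004;N=200
    gy,gx=np.mgrid[-N:N,-N:N]*px
    P=A[None]+(-gy.ravel()[:,None])*ex-(gx.ravel()[:,None])*ey
    uv=proj(d,np.c_[P,np.full(len(P),.065)],n=="wrist").reshape(2*N,2*N,2).astype(np.float32)
    im=cv2.remap(d["color"],uv[...,0],uv[...,1],cv2.INTER_CUBIC)
    # pointer: light pixels within disc r<31mm
    hsv=cv2.cvtColor(im,cv2.COLOR_BGR2HSV).astype(int)
    R=np.hypot(gx,gy)
    m=(R<.030)&(hsv[...,2]>110)&(hsv[...,1]<70)
    # drop white slot line: require gy < .02
    m&=(gy<.022)
    k,lab,st,cen=cv2.connectedComponentsWithStats(m.astype(np.uint8))
    if k>1:
        i=1+np.argmax(st[1:,4]); v,u=np.nonzero(lab==i)
        vx,vy,x0,y0=cv2.fitLine(np.c_[u,v].astype(np.float32),cv2.DIST_L2,0,.01,.01).ravel()
        # clockwise from up
        a=np.arctan2(vx,-vy)
        # outward side
        if np.cos(a-np.arctan2(x0-N,-(y0-N)))<0: a+=np.pi
        a=(a+np.pi)%(2*np.pi)-np.pi
        print(n,"pointer cw angle from slot x axis",a.round(3),"area",st[i,4])
    # marks: hue blobs
    for nm,lo,hi in (("yellow",15,35),("red",0,8),("white",None,None)):
        if lo is None: mm=(R>.033)&(R<.056)&(gy<0)&(gx<0)&(hsv[...,2]>140)&(hsv[...,1]<60)
        else: mm=(R>.030)&(R<.056)&(hsv[...,0]>=lo)&(hsv[...,0]<=hi)&(hsv[...,1]>130)&(hsv[...,2]>80)&(gy<0)
        if mm.sum()>80: print("  ",nm,np.arctan2(gx[mm].mean(),-gy[mm].mean()).round(3),mm.sum())
    ims.append(im)
if ims: cv2.imwrite(f"pics/{tag}.png",np.hstack(ims))
E
python3 m.py a scene side wrist
python3 - <<'E'
from h import *
cv2.imwrite("pics/aw.png",r.snapshot("wrist")["color"])
E
```

```text
t 1.525 ee [0.521  0.1305 0.1337] slot xy mm -4.2 -62.4 yaw -0.1825389601687468 F [-0.5  0.2  0.2]
scene pointer cw angle from slot x axis -0.771 area 951
   yellow -0.022 1182
   red 0.735 1178
   white -0.77 1162
side pointer cw angle from slot x axis -0.777 area 1522
   yellow 0.115 1577
   red 0.879 1099
   white -0.732 1542
wrist pointer cw angle from slot x axis -0.769 area 1108
   yellow 0.079 1075
   red 0.861 1130
   white -0.754 1135
```

View pics/aw.png

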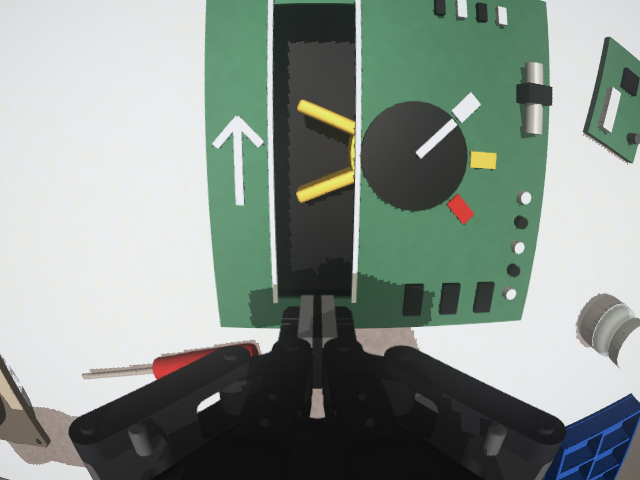

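```bash
python3 -c "
import cv2;i=cv2.imread('pics/a.png');cv2.imwrite('pics/a_s.png',cv2.resize(i,(798,266)))"
```

```text
(no output)
```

View pics/a_s.png

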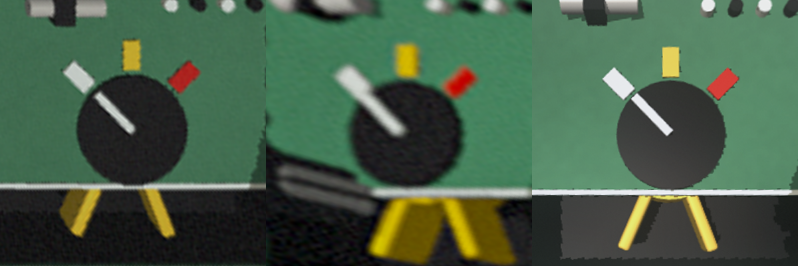

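Emit:
move_arm([
  [0.03, -0.0275, 0],
  [0, 0, -0.2],
  [0, 0, -0.2],
  [0, 0, 0],
  [0, 0, 0],
], fingers=[1, 1, 1, 1, 1], twist=[-0.002, 0, 0, 0, 0])

```text
time_s: 2.35
ee_pos: [0.5298, 0.1235, 0.088]
eef_rot: [0.995, -0.098, 0.001, -0.0]
wrist_force: [0.1, 0.1, 0.2]
opening: -0.0001
```

```bash
python3 m.py b wrist side
python3 - <<'E'
from h import *
a=r.snapshot("wrist")["color"];b=r.snapshot("side")["color"];cv2.imwrite("pics/bw.png",a)
cv2.imwrite("pics/bs.png",cv2.resize(b[100:300,150:400],(750,600)))
E
```

```text
t 2.35 ee [0.5298 0.1235 0.088 ] slot xy mm 5.7 -67.7 yaw -0.19580016092208472 F [0.1 0.1 0.2]
wrist pointer cw angle from slot x axis -0.77 area 1091
   yellow 0.079 1086
   red 0.863 1144
   white -0.756 1093
side pointer cw angle from slot x axis -0.779 area 1523
   yellow 0.115 1562
   red 0.879 1115
   white -0.727 1484
```

View pics/bw.png

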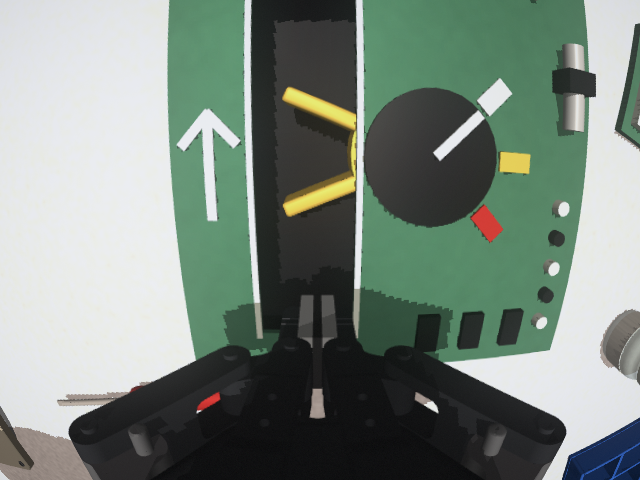

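View pics/bs.png

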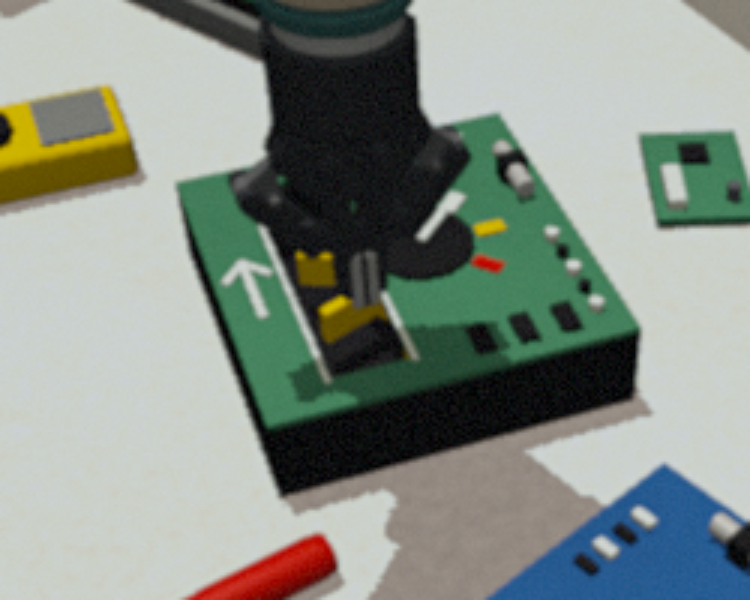

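Emit:
move_arm([
  [-0.038, 0.024, 0],
  [0, 0, 0],
  [0, 0, -0.15],
  [0, 0, -0.15],
  [0, 0, -0.15],
], fingers=[1, 1, 1, 1, 1], twist=[0, 0, 0, 0, 0])

```text
time_s: 3.18
ee_pos: [0.5244, 0.1269, 0.0328]
eef_rot: [0.995, -0.097, 0.0, -0.0]
wrist_force: [-0.1, 0.1, -0.7]
opening: 0.0001
```

```bash
python3 m.py c wrist;python3 - <<'E'
from h import *
a=r.snapshot("wrist")["color"];cv2.imwrite("pics/cw.png",a)
E
```

```text
t 3.175 ee [0.5244 0.1269 0.0328] slot xy mm -0.2 -65.3 yaw -0.19462605672462366 F [-0.1  0.1 -0.7]
wrist pointer cw angle from slot x axis -0.768 area 1076
   yellow 0.075 1094
   red 0.873 1136
   white -0.768 1027
```

View pics/cw.png

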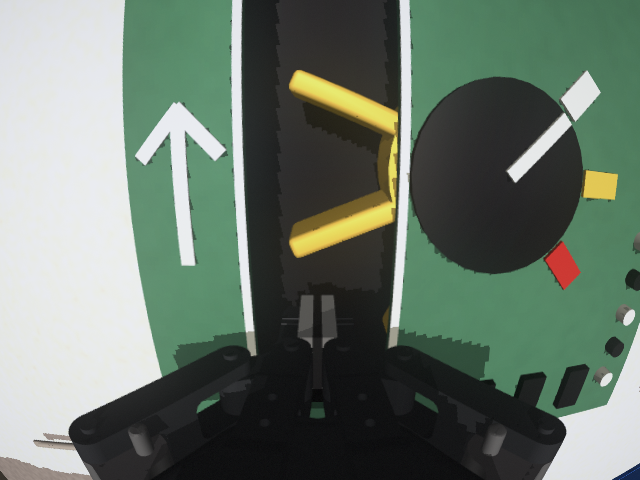

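Emit:
move_arm([
  [0.021, 0.11, 0],
  [0.021, 0.11, 0],
  [0.021, 0.11, 0],
  [0.021, 0.11, 0],
  [0, 0, 0],
], fingers=[1, 1, 1, 1, 1], twist=[0, 0, 0, 0, 0])

```text
time_s: 3.9
ee_pos: [0.5349, 0.1821, 0.0335]
eef_rot: [0.995, -0.096, 0.001, -0.001]
wrist_force: [-0.4, 0.4, -0.6]
opening: -0.0001
```

```bash
python3 m.py d wrist scene side
```

```text
t 3.9 ee [0.5349 0.1821 0.0335] slot xy mm -0.2 -9.1 yaw -0.19227612507241634 F [-0.4  0.4 -0.6]
wrist pointer cw angle from slot x axis -0.238 area 1088
   yellow 0.033 1159
   red 0.848 1092
   white -0.793 1107
scene pointer cw angle from slot x axis -0.232 area 977
   yellow -0.022 1177
   red 0.735 1172
   white -0.77 1165
side pointer cw angle from slot x axis -0.251 area 1644
   yellow 0.115 1566
   red 0.88 1099
   white -0.73 1538
```

View pics/d.png

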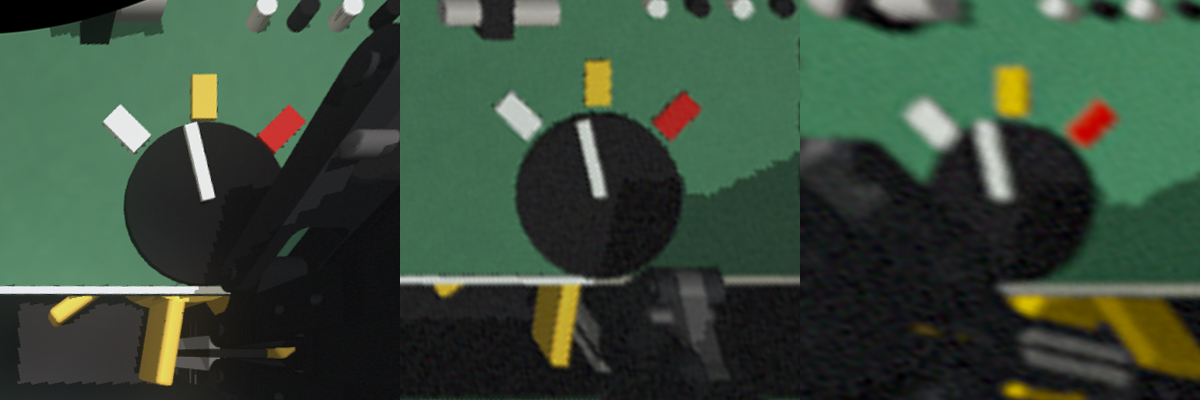

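Emit:
move_arm([
  [0.006, 0.03, 0],
  [0.006, 0.03, 0],
  [0.005, 0.03, 0],
  [0, 0, 0],
  [0, 0, 0],
], fingers=[1, 1, 1, 1, 1], twist=[0, 0, 0, 0, 0])

```text
time_s: 4.68
ee_pos: [0.5363, 0.1906, 0.0333]
eef_rot: [0.995, -0.097, -0.0, -0.0]
wrist_force: [0.2, -2.8, 0.3]
opening: -0.0004
```

```bash
python3 m.py e wrist scene side
```

```text
t 4.675 ee [0.5363 0.1906 0.0333] slot xy mm -0.5 -0.4 yaw -0.1945655685458869 F [ 0.2 -2.8  0.3]
wrist pointer cw angle from slot x axis -0.095 area 1067
   yellow 0.025 1153
   red 0.806 703
   white -0.796 1103
scene pointer cw angle from slot x axis -0.089 area 956
   yellow -0.022 1181
   red 0.735 1177
   white -0.77 1168
side pointer cw angle from slot x axis -0.095 area 1595
   yellow 0.118 1555
   red 0.879 1104
   white -0.728 1544
```

Emit:
move_arm([
  [0.004, 0.02, 0],
  [0.004, 0.02, 0],
  [0, 0, 0],
  [0, 0, 0],
  [0, 0, 0],
], fingers=[1, 1, 1, 1, 1], twist=[0, 0, 0, 0, 0])

```text
time_s: 5.45
ee_pos: [0.5373, 0.1955, 0.0333]
eef_rot: [0.995, -0.097, -0.0, -0.0]
wrist_force: [-0.0, -1.5, 0.1]
opening: 0.0001
```

```bash
python3 m.py f wrist scene side
```

```text
t 5.45 ee [0.5373 0.1955 0.0333] slot xy mm -0.4 4.5 yaw -0.19460126653462861 F [-0.  -1.5  0.1]
wrist pointer cw angle from slot x axis -0.017 area 1021
   yellow 0.023 1156
   red 0.755 234
   white -0.8 1124
scene pointer cw angle from slot x axis -0.015 area 918
   yellow -0.022 1187
   red 0.735 1174
   white -0.77 1168
side pointer cw angle from slot x axis -0.039 area 1493
   yellow 0.115 1542
   red 0.879 1097
   white -0.727 1537
```

View pics/f.png

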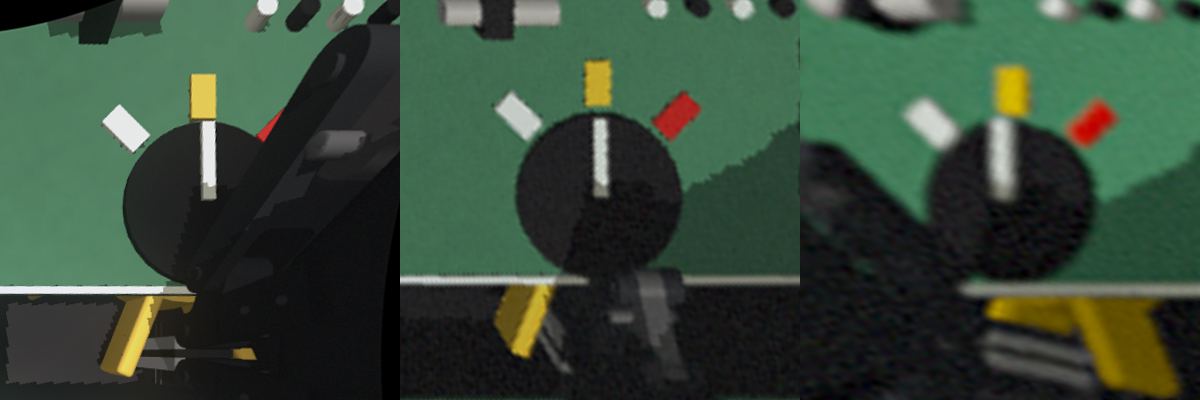

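Emit:
move_arm([
  [-0.003, -0.015, 0],
  [0, 0, 0.1],
  [0, 0, 0.2],
  [0, 0, 0.25],
  [0, 0, 0.25],
], fingers=[1, 1, 1, 1, 1], twist=[0, 0, 0, 0, 0])

```text
time_s: 6.22
ee_pos: [0.5371, 0.1939, 0.1311]
eef_rot: [0.995, -0.097, 0.0, -0.0]
wrist_force: [0.0, 0.7, 1.1]
opening: 0.0003
```

Emit:
move_arm([
  [-0.035, -0.19, 0],
  [-0.035, -0.19, 0],
  [-0.035, -0.19, 0],
  [0, 0, 0],
  [0, 0, 0],
], fingers=[1, 1, 1, 1, 1], twist=[0, 0, 0, 0, 0])

```text
time_s: 6.85
ee_pos: [0.5243, 0.1254, 0.1291]
eef_rot: [0.995, -0.097, -0.0, -0.0]
wrist_force: [0.2, -0.1, 0.3]
opening: 0.0001
```

```bash
python3 m.py g wrist scene side
```

```text
t 6.85 ee [0.5243 0.1254 0.1291] slot xy mm -0.0 -66.7 yaw -0.19482198947373613 F [ 0.2 -0.1  0.3]
wrist pointer cw angle from slot x axis -0.015 area 1009
   yellow 0.079 1069
   red 0.861 1132
   white -0.753 1133
scene pointer cw angle from slot x axis -0.01 area 985
   yellow -0.022 1187
   red 0.735 1179
   white -0.769 1164
side pointer cw angle from slot x axis -0.021 area 1671
   yellow 0.116 1540
   red 0.879 1092
   white -0.727 1554
```

View pics/g.png

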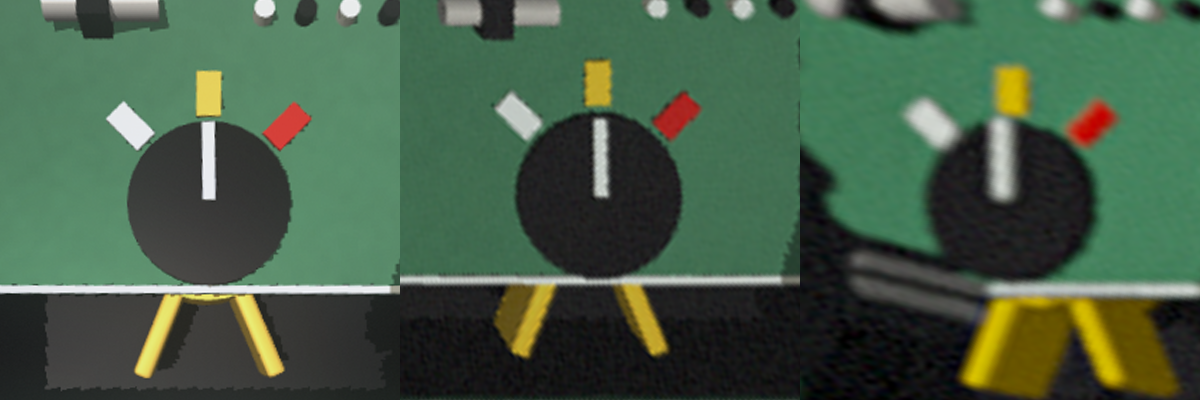

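Pointer is at the yellow mark (joint ≈ 0.77) with the fingers out at slot y = −67. Second stroke.

Emit:
move_arm([
  [0, 0, -0.2],
  [0, 0, -0.2],
  [0, 0, -0.2],
  [0, 0, -0.2],
  [0, 0, 0],
], fingers=[1, 1, 1, 1, 1], twist=[0, 0, 0, 0, 0])

```text
time_s: 7.62
ee_pos: [0.523, 0.1254, 0.0318]
eef_rot: [0.995, -0.097, -0.002, 0.0]
wrist_force: [-0.3, 0.1, 0.6]
opening: -0.0001
```

Emit:
move_arm([
  [0.021, 0.11, 0],
  [0.021, 0.11, 0],
  [0.021, 0.11, 0],
  [0.021, 0.11, 0],
  [0, 0, 0],
], fingers=[1, 1, 1, 1, 1], twist=[0, 0, 0, 0, 0])

```text
time_s: 8.25
ee_pos: [0.535, 0.1803, 0.0335]
eef_rot: [0.995, -0.096, 0.001, -0.001]
wrist_force: [-0.7, 0.0, 0.1]
opening: 0.0003
```

Emit:
move_arm([
  [0.006, 0.03, 0],
  [0.006, 0.03, 0],
  [0.005, 0.03, 0],
  [0, 0, 0],
  [0, 0, 0],
], fingers=[1, 1, 1, 1, 1], twist=[0, 0, 0, 0, 0])

```text
time_s: 8.88
ee_pos: [0.5364, 0.1889, 0.0333]
eef_rot: [0.995, -0.097, -0.0, -0.0]
wrist_force: [1.4, -1.6, -0.2]
opening: -0.0002
```

```bash
python3 m.py h wrist scene side
```

```text
t 8.875 ee [0.5364 0.1889 0.0333] slot xy mm 0.0 -2.2 yaw -0.1947153402995195 F [ 1.4 -1.6 -0.2]
wrist pointer cw angle from slot x axis 0.668 area 888
   yellow 0.027 1147
   red 0.82 832
   white -0.796 1103
scene pointer cw angle from slot x axis 0.678 area 915
   yellow -0.022 1182
   red 0.735 1180
   white -0.769 1164
side pointer cw angle from slot x axis 0.687 area 1504
   yellow 0.114 1554
   red 0.88 1113
   white -0.731 1539
```

Emit:
move_arm([
  [0.005, 0.025, 0],
  [0.005, 0.025, 0],
  [0, 0, 0],
  [0, 0, 0],
  [0, 0, 0],
], fingers=[1, 1, 1, 1, 1], twist=[0, 0, 0, 0, 0])

```text
time_s: 9.65
ee_pos: [0.5376, 0.195, 0.0333]
eef_rot: [0.995, -0.097, -0.0, -0.0]
wrist_force: [-0.2, -1.0, -0.3]
opening: 0.0
```

```bash
python3 m.py i wrist scene side
```

```text
t 9.65 ee [0.5376 0.195  0.0333] slot xy mm 0.0 4.1 yaw -0.19445692402970086 F [-0.2 -1.  -0.3]
wrist pointer cw angle from slot x axis 0.739 area 802
   yellow 0.024 1174
   red 0.755 245
   white -0.799 1127
scene pointer cw angle from slot x axis 0.784 area 895
   yellow -0.022 1179
   red 0.735 1177
   white -0.77 1167
side pointer cw angle from slot x axis 0.787 area 1433
   yellow 0.114 1561
   red 0.878 1104
   white -0.732 1534
```

View pics/i.png

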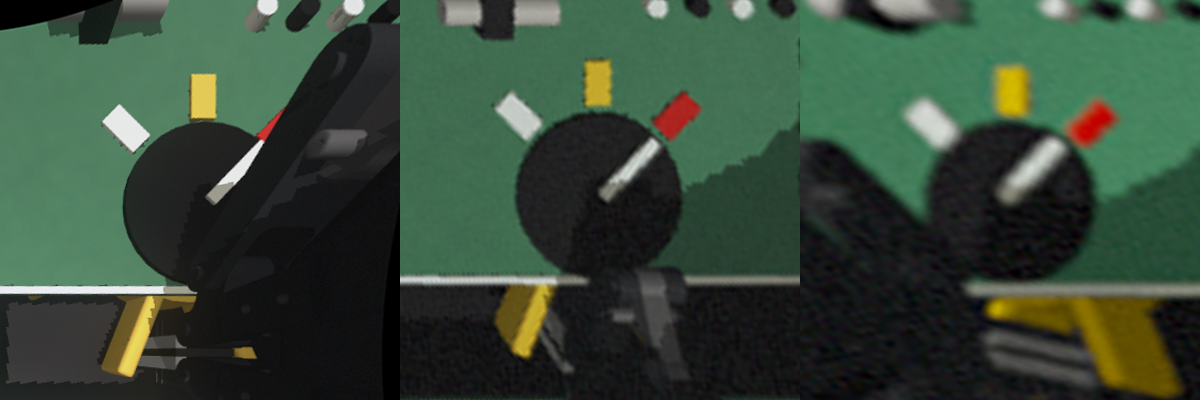

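Pointer points straight at the red mark (about 0.77–0.785 from the yellow). Back off slightly and lift.

Emit:
move_arm([
  [-0.003, -0.015, 0],
  [0, 0, 0.1],
  [0, 0, 0.2],
  [0, 0, 0.25],
  [0, 0, 0.25],
], fingers=[1, 1, 1, 1, 1], twist=[0, 0, 0, 0, 0])

```text
time_s: 10.42
ee_pos: [0.5374, 0.1931, 0.1311]
eef_rot: [0.995, -0.097, 0.0, -0.0]
wrist_force: [-0.6, 1.1, -0.2]
opening: 0.0
```

Emit:
move_arm([
  [-0.035, -0.19, 0.2],
  [-0.035, -0.19, 0.2],
  [-0.035, -0.19, 0],
  [0, 0, 0],
  [0, 0, 0],
], fingers=[1, 1, 1, 1, 1], twist=[0, 0, 0, 0, 0])

```text
time_s: 11.05
ee_pos: [0.5249, 0.1256, 0.1776]
eef_rot: [0.995, -0.097, 0.0, -0.001]
wrist_force: [-0.8, 0.9, 0.7]
opening: -0.0001
```

```bash
python3 m.py j wrist scene side
python3 - <<'E'
from h import *
cv2.imwrite("pics/js.png",r.snapshot("side")["color"])
E
```

```text
t 11.05 ee [0.5249 0.1256 0.1776] slot xy mm 0.5 -66.4 yaw -0.1939152868939239 F [-0.8  0.9  0.7]
wrist pointer cw angle from slot x axis 0.766 area 950
   yellow 0.078 1062
   red 0.86 1116
   white -0.751 1156
scene pointer cw angle from slot x axis 0.772 area 1001
   yellow -0.022 1179
   red 0.735 1175
   white -0.77 1159
side pointer cw angle from slot x axis 0.782 area 1619
   yellow 0.115 1574
   red 0.879 1103
   white -0.732 1521
```

View pics/j.png

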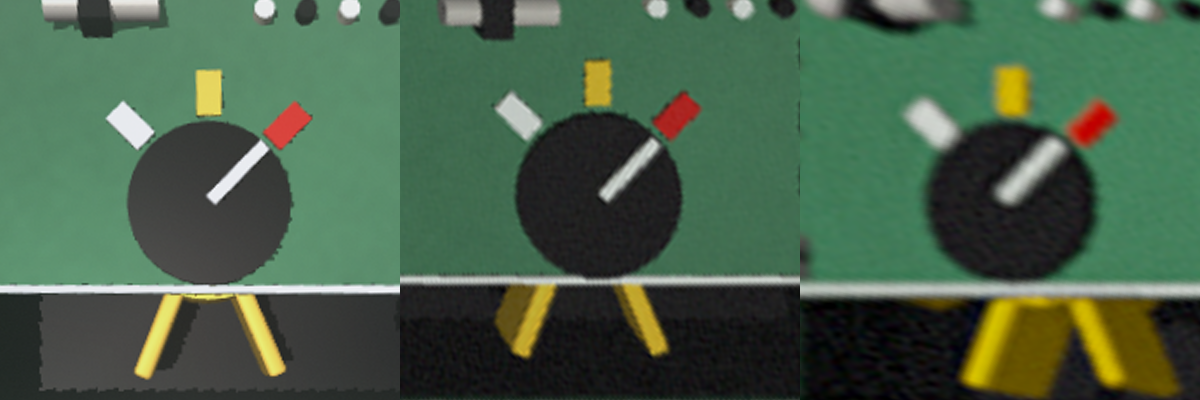

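View pics/js.png

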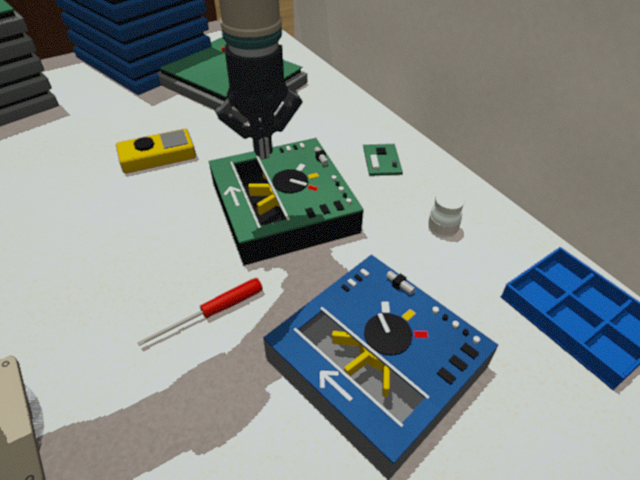

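The pointer is at the red mark, the blue trainer is unchanged and the gripper is clear. Handing in.

```bash
python3 -c "
from workcell import r
print(r.finish_job())"
```

```text
the job is handed in; nothing more can be done
None
```

I stepped the green trainer's wheel two teeth in the arrow's direction, one tooth per stroke. After each stroke I lifted the fingers about 70 mm clear of the cover. The job was handed in at about 11 s.

| Check | Pointer line direction (all three cameras) | Wheel turn (target) |
|---|---|---|
| Start | about −0.77 rad from the slot's x axis | about 0.01 (0) |
| After stroke 1, fingers out | −0.010 to −0.021 rad | about 0.77 (0.785) |
| After stroke 2, fingers out | 0.766 to 0.782 rad | about 1.56 (1.571) |

- **Pushes:** each stroke was finished in small pushes checked by camera. The wrist force never read above about 3 N, and the wheel was never seen past the red mark.
- **Blue trainer:** it was not touched, and in the last side picture its wheel and pointer look the same as at the start.
- **Disagreements:** at the end of stroke 2 the wrist camera read 0.739 rad against 0.785 from the other two, because the gripper partly hid the pointer. Once the fingers were lifted, all three agreed. The measured position of the wheel's axis also differed by up to about 5 mm between cameras. I therefore judged each stroke by the pointer's direction.

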